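Hold a workpiece over the vacuum pod

ROBOT

A 7-joint arm with a two-finger parallel gripper is mounted at the origin on the work surface; the furniture and walls round the work are solid. World frame = base frame: x ahead of the robot, y to its left, z up, the work surface at z = 0. Lengths are in m, angles in rad, forces in N, time in s.
With the tool pointing down it reaches from about 0.425 to 0.925 m from the base axis. Payload 6.8 kg.
Tool frame: the origin (TCP) lies at the very end of the fingers, on their centre line; the grasp point (between the pads) lies 19 mm behind it; z points along the fingers, y is the direction in which the jaws open and shut (so a half turn about z gives the same grasp; the last joint's range is limited). The gripper opens to 88 mm and grips with 3 to 60 N. Pads are 20 mm wide; open, the fingers measure 115 mm over their backs; the gripper's body (75 mm by 178 mm) begins 61 mm behind the grasp point.
Start: joints at [-1.38, 0.477, 0.022, 1.555, -0.011, 1.109, -0.083], TCP at [0.199, 0.645, 0.223] pointing down, gripper open.
Joint ranges: [-2.96, 2.96], [-0.34, 2.1], [-1.41, 1.46], [0.24, 2.44], [-1.37, 4.51], [0.17, 1.92], [-2.96, 2.96]. Speed limits (rad/s): [2.39, 2.39, 3.14, 3.14, 3.14, 3.14, 3.14].

INTERFACE

Orientations are given as a unit quaternion [x, y, z, w].
In Python, from plant import get_obs, snapshot, camera_info, close_job gives the robot as it stands.
- The arm moves only by the tool carry_out, never from a script. Its argument "moves" is a list of rows, each an object of numbers: "dx", "dy", "dz": the shift along the world's x, y, z in cm; "ax", "ay", "az": the turn, a rotation vector about the world's x, y, z in rad; "hand": the closure, from -1 (fully open) to 1 (shut). In form: [{"dx": .., "dy": .., "dz": .., "ax": .., "ay": .., "az": .., "hand": ..}, ...]. A call has 1 to 12 rows; each row shifts and turns the pose as measured when the row begins; what a row does not reach is not made up. A row lasts 1/10 s, in which the tool goes at most 50 mm and 8.59 degrees, less where a joint would pass 70% of its speed; a pose out of reach is approached as far as the arm can. A call is refused whole if a number of a shift passes 5 or a number of a turn 0.15, either way. A call with a gripper value outside its range is refused whole. The fingers move at their own pace and stop on an object; "squeeze" is the grip in N (left out, the last holds). Time passes only in rows, so rows that do not move let the fingers close. It gives the time, the measured TCP pose, the force and the opening at its end, in the units of the state.
- get_obs(): the state, without advancing time (a new reading comes with each control period).
- snapshot(name): name is "scene" or "top" or "wrist"; returns (picture, depth): 480x640x3 uint8, red, green, blue; 480x640 float32, m along the optical axis (not along the pixel's ray), 0 where there is no reading.
- camera_info(name): a dict with "mtx" (3x3 intrinsics, pixels), "rvec" (rotation vector, rad) and "tvec" (3), from world to camera coordinates, as OpenCV has them; the wrist camera has in their place "mount" (4x4, takes a point from camera to tool coordinates, whose origin is the TCP and whose axes are the flange's). Camera axes: x right, y down, z forward; pixel columns grow to the right and rows downward; lengths in m; the calibration is good to about 2 mm. A picture is of the moment at which its call begins: read the wrist's pose just before it. camera_info takes no time and is no camera call.
- close_job(): hands the job in, once; it reports no verdict.
The state is a dict: "clock": time; "joint_positions": joint angles; "joint_vel": joint speeds; "effort": joint torques, N m; "tcp_pos": TCP position; "ee_rot": TCP orientation; "wrist_force": force on the tool from outside, world axes, zero at the start; "wrist_torque": the same for the moment, N m; "grip_width": opening from 0.0 (shut) to 1.0 (fully open).
Only numpy, scipy, OpenCV 4.12 (cv2) and the standard library are available. Lean on these libraries where they do the work, as an engineer would, in place of code of your own. Each camera call takes 0.05 s, during which the arm holds its last target. There are 200 camera calls.

TASK

Prime the vacuum pod by pushing its red pump knob all the way down to its stop and letting it spring back, then pick up the square pale wooden off-cut, carry it over the things standing on the bench and hold it level about 10 mm above the pod's black rubber pad, centred on the pad and lined up with it, so that I can check it before it gets sucked down. It must never touch the pod, and the other things must stay where they stand. Finish while still holding the off-cut steadily there in the gripper; do not set it down.

Things in the scene. Friction and masses are not known exactly. Their poses are not given: they have to be found in the camera images.
- vacuum_pod: vacuum pod: a blue block with a black rubber pad on top, on an aluminium base plate (245 x 100 x 12 mm) screwed to the bench on the robot's right, with the pump at its far end. Origin on the bench under the pad's centre; x along its length towards the pump, z up.
- workpiece: the square off-cut of pale wood, the only bar with a square section: 45 x 140 x 45 mm, 0.11 to 0.23 kg, lying loose on the bench on the robot's left. Origin at the centre of its underside; its y axis runs along the 140 mm length, x across, z up. Its length runs mostly from side to side. It and the brown sanding block trade places from start to start.
- pad (a point): centre of the top face of the pod's black rubber pad, 140 mm (x) by 45 mm (y), the same outline as the off-cut, facing up 44 mm above the bench. x runs along the pad's length towards the pump (forward and to the left, seen from the robot), z up. The pump's axis stands 115 mm from this point along +x.
- pump_top (a point): centre of the top of the red pump knob (44 mm across) on the pod's pump, 100 mm above the bench when up; it is pushed straight down and moves with the knob.
- pump (a joint): travel of the pump knob in m: 0 up, 0.018 fully down on its stop. A spring brings it back; it takes about 2.4 N to start moving and 6 N at the stop.
- oil_can: copper oil can with a thin upright spout, 84 x 103 x 196 mm, loose, standing straight ahead of the robot, on the bench between the off-cut and the pod; origin at the centre of its underside. Leave it alone.
- paint_tin: paint tin, 78 mm across and 78 mm tall, loose, just beyond the oil can; origin at the centre of its underside. Leave it alone.
- sanding_block: brown cork sanding block, 62 x 116 x 34 mm, loose, lying on the robot's left beside the off-cut; origin at the centre of its underside, y along its length. Leave it alone.

How it is judged:
By the outcome, as a careful person would: the job done as asked, in the order asked, and still so for the second after the job is handed in, while the arm keeps its last pose, push and grip.
It also fails if it takes over 54 s, if anything falls off the work surface, if the arm or the gripper's body presses on something with over 40 N, if the wrist force passes 120 N, or if a joint passes its speed limit or range.

## Working session

There is one attempt and no reset: what is moved stays moved. The work goes in short steps, Python scripts to look and compute and a tool call to move; the robot and the scene stay as the last step left them, time stands still between calls to the robot, and variables do not carry over. Pictures are saved under pics/ and viewed, about 8 in all and at most 12, crops included, and the job is handed in when it is done.

Besides the shell and the picture viewer there is one more tool, called after ">>>" by a JSON object that holds its "method" and its "body". carry_out: Moves the arm, as the interface text tells. Its arguments: {"type":"object","properties":{"moves":{"type":"array"},"squeeze":{"type":"number"}},"required":["moves"]}

```bash
mkdir -p pics; ls; cat > h.py <<'E'
import numpy as np, cv2
from scipy.spatial.transform import Rotation as R
from plant import get_obs, snapshot, camera_info, close_job
def cloud(name):
    o=get_obs(); im,d=snapshot(name); c=camera_info(name); K=np.array(c["mtx"])
    v,u=np.mgrid[:480,:640]
    P=np.stack([(u-K[0,2])/K[0,0]*d,(v-K[1,2])/K[1,1]*d,d],-1)
    if name=="wrist":
        M=np.array(c["mount"]); P=P@M[:3,:3].T+M[:3,3]
        P=P@R.from_quat(o["ee_rot"]).as_matrix().T+np.array(o["tcp_pos"])
    else:
        Rm=cv2.Rodrigues(np.array(c["rvec"],float))[0]; P=(P-np.array(c["tvec"]).ravel())@Rm
    P[d==0]=np.nan
    return im,d,P
def save(im,n): cv2.imwrite("pics/"+n+".png",im[...,::-1])
E
python3 - <<'E'
from h import *
o=get_obs(); print(o)
for n in("scene","top"):
    im,d,P=cloud(n); save(im,n); np.savez("/tmp/"+n,im=im,P=P)
    c=camera_info(n);print(n,-cv2.Rodrigues(np.array(c["rvec"],float))[0].T@np.array(c["tvec"]).ravel())
print(camera_info("wrist"))
a=[cv2.imread("pics/%s.png"%n) for n in("scene","top")]
E
```

```text
pics
{'clock': 0.0, 'joint_positions': array([-1.38012924,  0.47777367,  0.0223221 ,  1.55641867, -0.01146111,
        1.10931446, -0.08312484]), 'joint_vel': array([-9.35124623e-05, -4.67082806e-04,  4.01775478e-04, -1.18288455e-03,
        9.51736008e-04,  1.65046119e-03, -1.95482429e-03]), 'effort': array([-6.47081451e-04, -5.82840121e+01,  1.53425552e+00, -2.72614217e+01,
       -5.43433533e-02,  1.69259455e-02,  1.56788151e-04]), 'tcp_pos': array([0.19852085, 0.64452582, 0.22171297]), 'ee_rot': array([ 1.48813618e-01,  9.88864859e-01, -8.91425489e-04, -5.40909249e-05]), 'wrist_force': array([0.20878711, 0.10106665, 0.56796635]), 'wrist_torque': array([ 0.01250242,  0.04372927, -0.04858583]), 'grip_width': 1.0018246518609322}
scene [ 0.18092365 -0.58575393  0.77356217]
top [0.25323308 0.00692422 1.24270514]
{'mtx': array([[355.13714305,   0.        , 324.38646774],
       [  0.        , 355.13714305, 243.30860521],
       [  0.        ,   0.        ,   1.        ]]), 'mount': array([[-9.81257740e-04, -9.69983025e-01, -2.43170658e-01,
         6.57751604e-02],
       [ 9.99999372e-01, -1.08355624e-03,  2.86934437e-04,
         2.99712362e-04],
       [-5.41810617e-04, -2.43170224e-01,  9.69983479e-01,
        -1.61684386e-01],
       [ 0.00000000e+00,  0.00000000e+00,  0.00000000e+00,
         1.00000000e+00]])}
```

View pics/scene.png

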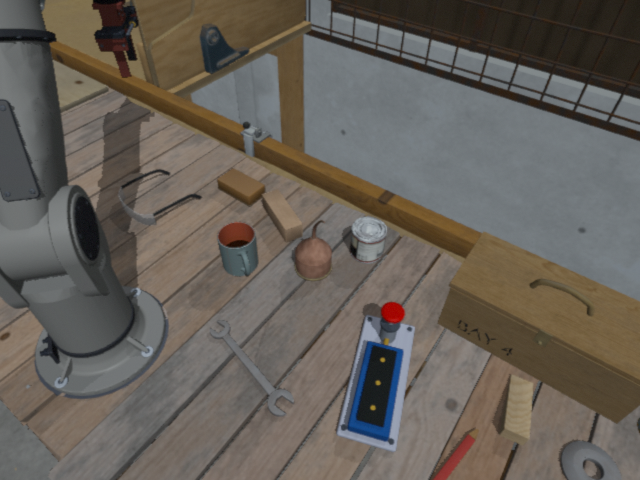

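View pics/top.png

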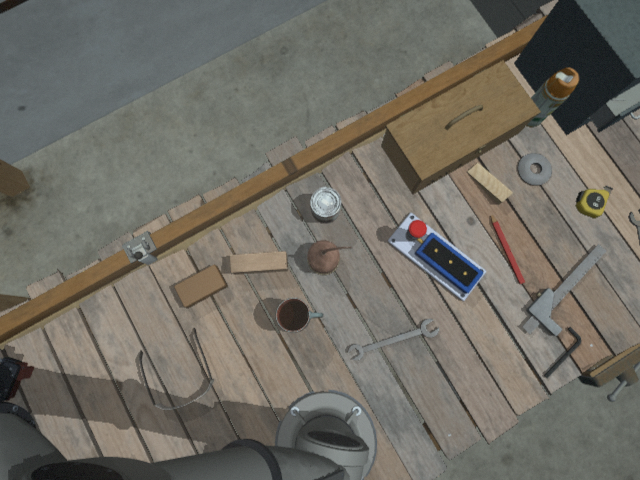

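The top view shows the off-cut at about (258,262), the sanding block at (200,286), the oil can at (323,256), the tin at (325,203), the knob at (418,229) and the pad at (447,260). A mug stands at (292,315) and a toolbox beside the pump. Next I measure them.

```bash
python3 - <<'E'
from h import *
z=np.load("/tmp/top.npz"); im,P=z["im"],z["P"]; hsv=cv2.cvtColor(im,cv2.COLOR_RGB2HSV)
sz=np.load("/tmp/scene.npz"); sim,sP=sz["im"],sz["P"]; shsv=cv2.cvtColor(sim,cv2.COLOR_RGB2HSV)
def box(m,P,n):
    pts=P[m]; pts=pts[~np.isnan(pts).any(1)]
    r=cv2.minAreaRect(pts[:,:2].astype(np.float32)); b=cv2.boxPoints(r)
    e=[b[1]-b[0],b[2]-b[1]]; e=max(e,key=np.linalg.norm)
    print(n,len(pts),"c",np.round(r[0],4),"size",np.round(r[1],4),"long az",round(np.degrees(np.arctan2(e[1],e[0])),2),"z",np.round(np.percentile(pts[:,2],[5,50,95]),4),"mean",np.round(pts.mean(0),4))
def roi(P,x0,x1,y0,y1,z0,z1): return (P[...,0]>x0)&(P[...,0]<x1)&(P[...,1]>y0)&(P[...,1]<y1)&(P[...,2]>z0)&(P[...,2]<z1)
for (u,v) in [(258,262),(200,286),(323,256),(325,203),(418,229),(447,260),(292,315),(410,160)]: print((u,v),np.round(P[v,u],3))
for nm,I,H,Q in(("top",im,hsv,P),("scene",sim,shsv,sP)):
    print(nm)
    red=((H[...,0]<8)|(H[...,0]>172))&(H[...,1]>190)&(H[...,2]>120)
    box(red&roi(Q,.3,.9,-.4,-.02,.085,.12),Q,"knob")
    blue=(H[...,0]>100)&(H[...,0]<125)&(H[...,1]>150)
    box(blue&roi(Q,.3,.9,-.5,0,.03,.06),Q,"blue")
    blk=(H[...,2]<60)&roi(Q,.3,.9,-.5,0,.036,.052)
    box(blk,Q,"pad")
    m=roi(Q,.3,.8,.02,.5,.038,.06)
    n,l,s,c=cv2.connectedComponentsWithStats(m.astype(np.uint8))
    for i in range(1,n):
        if s[i,4]>150: box(l==i,Q,"hi%d"%i)
    m=roi(Q,.3,.8,.0,.5,.02,.036)
    n,l,s,c=cv2.connectedComponentsWithStats(m.astype(np.uint8))
    for i in range(1,n):
        if s[i,4]>150: box(l==i,Q,"mid%d"%i)
    m=roi(Q,.3,.9,-.15,.5,.062,.22)
    n,l,s,c=cv2.connectedComponentsWithStats(m.astype(np.uint8))
    for i in range(1,n):
        if s[i,4]>100: box(l==i,Q,"tall%d"%i)
E
```

```text
(258, 262) [0.432 0.166 0.042]
(200, 286) [0.373 0.308 0.04 ]
(323, 256) [0.438 0.004 0.091]
(325, 203) [ 0.572 -0.002  0.081]
(418, 229) [ 0.501 -0.225  0.098]
(447, 260) [ 0.432 -0.304  0.048]
(292, 315) [0.301 0.081 0.035]
(410, 160) [ 0.662 -0.207  0.135]
topTraceback (most recent call last):
  File "<stdin>", line 14, in <module>
  File "<stdin>", line 8, in box
    return _quantile_unchecked(
        a, q, axis, out, overwrite_input, method, keepdims, weights)
    return _ureduce(a,
                    func=_quantile_ureduce_func,
    ...<5 lines>...
                    overwrite_input=overwrite_input,
                    method=method)
    r = func(a, **kwargs)
    result = _quantile(arr,
                       quantiles=q,
    ...<2 lines>...
                       out=out,
                       weights=wgt)
    slices_having_nans = np.isnan(arr[-1, ...])
                                  ~~~^^^^^^^^^
IndexError: index -1 is out of bounds for axis 0 with size 0
```

```bash
python3 - <<'E'
from h import *
def roi(P,x0,x1,y0,y1,z0,z1): return (P[...,0]>x0)&(P[...,0]<x1)&(P[...,1]>y0)&(P[...,1]<y1)&(P[...,2]>z0)&(P[...,2]<z1)
def rays(name,uv,h):
    c=camera_info(name);Rm=cv2.Rodrigues(np.array(c["rvec"],float))[0];t=np.array(c["tvec"]).ravel();C=-Rm.T@t
    K=np.array(c["mtx"]); q=np.c_[uv,np.ones(len(uv))]@np.linalg.inv(K).T@Rm
    return C+q*((h-C[2])/q[:,2])[:,None]
def rect(name,m,h,n):
    m=m.astype(np.uint8); k,l,s,c=cv2.connectedComponentsWithStats(m)
    if k<2: print(n,"none");return
    i=1+np.argmax(s[1:,4]); v,u=np.where(l==i)
    W=rays(name,np.c_[u,v].astype(float),h); r=cv2.minAreaRect(W[:,:2].astype(np.float32)); b=cv2.boxPoints(r)
    e=max([b[1]-b[0],b[2]-b[1]],key=np.linalg.norm)
    print(name,n,len(u),"c",np.round(r[0],4),"size",np.round(r[1],4),"az",round(np.degrees(np.arctan2(e[1],e[0]))%180,2),"mean",np.round(W.mean(0)[:2],4),"px",c[i].round())
for nm in("top","scene"):
    z=np.load(f"/tmp/{nm}.npz"); I,Q=z["im"],z["P"]; H=cv2.cvtColor(I,cv2.COLOR_RGB2HSV).astype(int)
    if nm=="top":
        for p in((418,229),(447,270),(258,262),(200,286)): print(H[p[1],p[0]])
    red=((H[...,0]<8)|(H[...,0]>172))&(H[...,1]>190)&(H[...,2]>120)
    rect(nm,red&roi(Q,.35,.6,-.35,-.1,.05,.14),.1,"knob")
    blue=(H[...,0]>100)&(H[...,0]<125)&(H[...,1]>140)
    rect(nm,blue&roi(Q,.3,.6,-.5,-.1,.01,.07),.04,"blue")
    rect(nm,cv2.morphologyEx(((H[...,2]<70)&~blue&roi(Q,.3,.6,-.5,-.1,.02,.07)).astype(np.uint8),cv2.MORPH_CLOSE,np.ones((5,5))),.044,"pad")
    rect(nm,roi(Q,.36,.5,.07,.23,.036,.06),.045,"offcut")
    rect(nm,roi(Q,.3,.46,.21,.4,.026,.06),.034,"sanding")
    rect(nm,roi(Q,.38,.5,-.1,.06,.03,.22),.06,"oil")
    rect(nm,roi(Q,.5,.65,-.06,.06,.07,.1),.078,"tin")
    m=roi(Q,.2,.36,0,.16,.03,.3); print("mug ztop",np.nanpercentile(Q[m][:,2],98)); rect(nm,m,.08,"mug")
    m=roi(Q,.38,.5,-.1,.06,.03,.25); print("oil ztop",np.nanpercentile(Q[m][:,2],[90,99]))
E
```

```text
[  1 182 181]
[120  51  45]
[ 17  63 163]
[ 16  87 135]
knob none
top blue 685 c [ 0.4273 -0.3101] size [0.1605 0.069 ] az 49.79 mean [ 0.4236 -0.3099] px [449. 264.]
top pad 1317 c [ 0.4256 -0.3022] size [0.1492 0.0616] az 49.9 mean [ 0.424  -0.3048] px [447. 264.]
top offcut 994 c [0.4313 0.1631] size [0.0466 0.1352] az 93.54 mean [0.4313 0.1632] px [259. 262.]
top sanding 1170 c [0.3742 0.3115] size [0.0632 0.115 ] az 119.0 mean [0.3739 0.3119] px [199. 286.]
top oil 858 c [ 0.4394 -0.0054] size [0.0986 0.0803] az 74.06 mean [0.4425 0.0023] px [324. 256.]
top tin 660 c [ 0.5754 -0.0022] size [0.0744 0.077 ] az 179.17 mean [ 0.575  -0.0023] px [325. 202.]
mug ztop 0.09580775057968138
top mug 1016 c [0.2937 0.0682] size [0.1013 0.0808] az 56.21 mean [0.299  0.0732] px [294. 315.]
oil ztop [0.09486331 0.19113716]
scene knob 359 c [ 0.4986 -0.2281] size [0.0432 0.0378] az 60.24 mean [ 0.4986 -0.2283] px [393. 312.]
scene blue 1718 c [ 0.4231 -0.3174] size [0.1675 0.0666] az 49.95 mean [ 0.4131 -0.3298] px [375. 397.]
scene pad 1921 c [ 0.4261 -0.3138] size [0.1383 0.043 ] az 50.1 mean [ 0.4234 -0.3173] px [377. 386.]
scene offcut 812 c [0.4296 0.1579] size [0.0481 0.1454] az 93.59 mean [0.4299 0.1549] px [282. 211.]
scene sanding 754 c [0.3725 0.3042] size [0.067  0.1194] az 118.52 mean [0.3729 0.3037] px [241. 183.]
scene oil 1105 c [0.448 0.013] size [0.1494 0.0772] az 67.99 mean [ 0.4396 -0.009 ] px [313. 253.]
scene tin 611 c [ 0.5724 -0.0098] size [0.0767 0.0756] az 66.76 mean [ 0.5725 -0.0104] px [369. 229.]
mug ztop 0.09352166968259251
scene mug 1594 c [0.2927 0.0501] size [0.1551 0.0808] az 77.28 mean [0.2955 0.0565] px [238. 245.]
oil ztop [0.08878041 0.17777988]
```

>>> {"method": "carry_out", "body": {"moves": [{"dx": 2.5, "dy": -3.2, "dz": 1, "az": -0.12, "hand": 1}, {"dx": 2.5, "dy": -3.2, "dz": 1, "az": -0.12, "hand": 1}, {"dx": 2.5, "dy": -3.2, "dz": 1, "az": -0.12, "hand": 1}, {"dx": 2.5, "dy": -3.2, "dz": 1, "az": -0.12, "hand": 1}, {"dx": 2.5, "dy": -3.2, "dz": 1, "az": -0.12, "hand": 1}, {"dx": 2.5, "dy": -3.2, "dz": 1, "az": -0.12, "hand": 1}, {"dx": 2.5, "dy": -3.2, "dz": 1, "az": -0.12, "hand": 1}, {"dx": 2.5, "dy": -3.2, "dz": 1, "az": -0.12, "hand": 1}, {"dx": 2.5, "dy": -3.2, "dz": 1, "az": -0.12, "hand": 1}, {"dx": 2.5, "dy": -3.2, "dz": 1, "az": -0.12, "hand": 1}, {"dx": 2.5, "dy": -3.2, "dz": 1, "az": -0.12, "hand": 1}, {"dx": 2.5, "dy": -3.2, "dz": 1, "az": -0.12, "hand": 1}], "squeeze": 15}}

```text
invalid input at $.moves[0]: expected keys dx, dy, dz, ax, ay, az, hand
```

>>> {"method": "carry_out", "body": {"moves": [{"dx": 2.5, "dy": -3.2, "dz": 1, "ax": 0, "ay": 0, "az": -0.12, "hand": 1}, {"dx": 2.5, "dy": -3.2, "dz": 1, "ax": 0, "ay": 0, "az": -0.12, "hand": 1}, {"dx": 2.5, "dy": -3.2, "dz": 1, "ax": 0, "ay": 0, "az": -0.12, "hand": 1}, {"dx": 2.5, "dy": -3.2, "dz": 1, "ax": 0, "ay": 0, "az": -0.12, "hand": 1}, {"dx": 2.5, "dy": -3.2, "dz": 1, "ax": 0, "ay": 0, "az": -0.12, "hand": 1}, {"dx": 2.5, "dy": -3.2, "dz": 1, "ax": 0, "ay": 0, "az": -0.12, "hand": 1}, {"dx": 2.5, "dy": -3.2, "dz": 1, "ax": 0, "ay": 0, "az": -0.12, "hand": 1}, {"dx": 2.5, "dy": -3.2, "dz": 1, "ax": 0, "ay": 0, "az": -0.12, "hand": 1}, {"dx": 2.5, "dy": -3.2, "dz": 1, "ax": 0, "ay": 0, "az": -0.12, "hand": 1}, {"dx": 2.5, "dy": -3.2, "dz": 1, "ax": 0, "ay": 0, "az": -0.12, "hand": 1}, {"dx": 2.5, "dy": -3.2, "dz": 1, "ax": 0, "ay": 0, "az": -0.12, "hand": 1}, {"dx": 2.5, "dy": -3.2, "dz": 1, "ax": 0, "ay": 0, "az": -0.12, "hand": 1}], "squeeze": 15}}

```text
clock: 1.3
tcp_pos: [0.4978, 0.2458, 0.3391]
ee_rot: [0.778, 0.628, -0.004, -0.005]
wrist_force: [-0.0, 0.7, -0.2]
grip_width: 0.006
```

>>> {"method": "carry_out", "body": {"moves": [{"dx": 0, "dy": -4.4, "dz": 0, "ax": 0, "ay": 0, "az": -0.04, "hand": 1}, {"dx": 0, "dy": -4.4, "dz": 0, "ax": 0, "ay": 0, "az": -0.04, "hand": 1}, {"dx": 0, "dy": -4.4, "dz": 0, "ax": 0, "ay": 0, "az": -0.04, "hand": 1}, {"dx": 0, "dy": -4.4, "dz": 0, "ax": 0, "ay": 0, "az": -0.04, "hand": 1}, {"dx": 0, "dy": -4.4, "dz": 0, "ax": 0, "ay": 0, "az": -0.04, "hand": 1}, {"dx": 0, "dy": -4.4, "dz": 0, "ax": 0, "ay": 0, "az": -0.04, "hand": 1}, {"dx": 0, "dy": -4.4, "dz": 0, "ax": 0, "ay": 0, "az": -0.04, "hand": 1}, {"dx": 0, "dy": -4.4, "dz": 0, "ax": 0, "ay": 0, "az": -0.04, "hand": 1}, {"dx": 0, "dy": -4.4, "dz": 0, "ax": 0, "ay": 0, "az": -0.04, "hand": 1}, {"dx": 0, "dy": -4.4, "dz": 0, "ax": 0, "ay": 0, "az": -0.04, "hand": 1}, {"dx": 0, "dy": -4.0, "dz": 0, "ax": 0, "ay": 0, "az": -0.04, "hand": 1}, {"dx": 0, "dy": 0, "dz": 0, "ax": 0, "ay": 0, "az": -0.04, "hand": 1}]}}

```text
clock: 2.5
tcp_pos: [0.4935, -0.259, 0.3387]
ee_rot: [0.911, 0.411, -0.002, -0.005]
wrist_force: [-0.0, 0.2, 0.6]
grip_width: 0.005
```

```bash
cat >> h.py <<'E'
def rays(name,uv,h,o=None):
    c=camera_info(name); K=np.array(c["mtx"]); q=np.c_[uv,np.ones(len(uv))]@np.linalg.inv(K).T
    if name=="wrist":
        M=np.array(c["mount"]); T=R.from_quat(o["ee_rot"]).as_matrix()
        q=q@M[:3,:3].T@T.T; C=T@M[:3,3]+np.array(o["tcp_pos"])
    else:
        Rm=cv2.Rodrigues(np.array(c["rvec"],float))[0]; C=-Rm.T@np.array(c["tvec"]).ravel(); q=q@Rm
    return C+q*((h-C[2])/q[:,2])[:,None]
def rect(name,m,h,n,o=None):
    k,l,s,c=cv2.connectedComponentsWithStats(m.astype(np.uint8))
    if k<2: print(n,"none");return
    i=1+np.argmax(s[1:,4]); ct=cv2.findContours((l==i).astype(np.uint8),0,2)[0][0]
    W=rays(name,ct[:,0].astype(float),h,o)[:,:2]; r=cv2.minAreaRect(W.astype(np.float32)); b=cv2.boxPoints(r)
    e=max([b[1]-b[0],b[2]-b[1]],key=np.linalg.norm)
    print(name,n,s[i,4],"c",np.round(r[0],4),"size",np.round(r[1],4),"az",round(np.degrees(np.arctan2(e[1],e[0]))%180,2),"px",c[i].round(),"bb",s[i,:4])
    return r,l==i
def jaw(o): return np.degrees(np.arctan2(*R.from_quat(o["ee_rot"]).as_matrix()[[1,0],[1,1]]))
E
python3 - <<'E'
from h import *
o=get_obs(); im,d,P=cloud("wrist"); save(im,"w1"); np.savez("/tmp/w1",im=im,P=P)
print(o["tcp_pos"],jaw(o),R.from_quat(o["ee_rot"]).as_matrix()[:,2],o["joint_positions"])
H=cv2.cvtColor(im,cv2.COLOR_RGB2HSV).astype(int)
red=((H[...,0]<8)|(H[...,0]>172))&(H[...,1]>150)&(H[...,2]>80)
x=rect("wrist",red,.1,"knob",o); print("z",np.nanmedian(P[x[1]][:,2]))
blue=(H[...,0]>100)&(H[...,0]<125)&(H[...,1]>140)&(H[...,2]>60)
x=rect("wrist",blue,.04,"blue",o); print("z",np.nanpercentile(P[x[1]][:,2],[10,50,90]))
blk=cv2.morphologyEx(((H[...,2]<75)&~blue&(abs(P[...,2]-.044)<.01)).astype(np.uint8),cv2.MORPH_CLOSE,np.ones((7,7)))
x=rect("wrist",blk,.044,"pad",o); print("z",np.nanmedian(P[x[1].astype(bool)][:,2]))
E
```

```text
[ 0.49346765 -0.25898892  0.33871398] -41.427065920247074 [-0.00748689  0.00817962 -0.99993852] [-0.34505691  0.25483113  0.89241289  1.72294445 -0.21013225  1.27371181
 -0.12728784]
wrist knob 1085 c [ 0.5035 -0.2248] size [0.0418 0.0397] az 61.61 px [313. 186.] bb [295 167  37  39]
z 0.09935015246145155
wrist blue 1600 c [ 0.4413 -0.2982] size [0.1306 0.0656] az 49.92 px [315. 239.] bb [291 206  51  95]
z [0.03611517 0.03747386 0.03885225]
wrist pad 1938 c [ 0.4406 -0.2984] size [0.1056 0.0437] az 49.93 px [316. 246.] bb [300 217  34  77]
z 0.04363887188157739
```

View pics/w1.png

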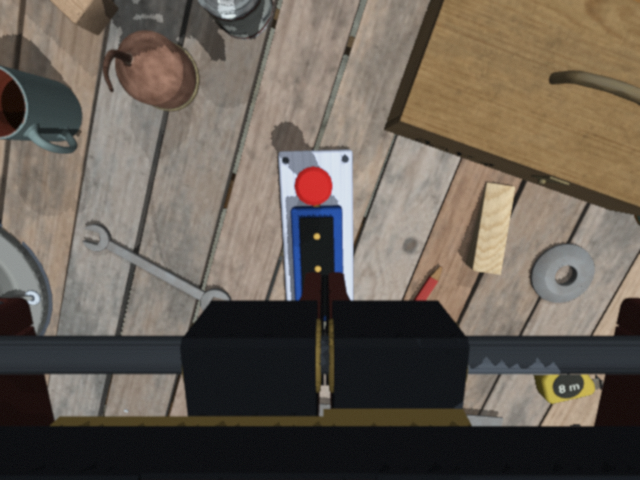

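The wrist view shows the knob at (313,186) and the pad below it, partly behind the fingers. The knob's height reads 99 mm as it should, and its diameter is right. I go down to just above it.

>>> {"method": "carry_out", "body": {"moves": [{"dx": 0.85, "dy": 3.3, "dz": -2, "ax": -0.008, "ay": -0.0075, "az": 0, "hand": 1}, {"dx": 0, "dy": 0, "dz": -4, "ax": 0, "ay": 0, "az": 0, "hand": 1}, {"dx": 0, "dy": 0, "dz": -4, "ax": 0, "ay": 0, "az": 0, "hand": 1}, {"dx": 0, "dy": 0, "dz": -4, "ax": 0, "ay": 0, "az": 0, "hand": 1}, {"dx": 0, "dy": 0, "dz": -4, "ax": 0, "ay": 0, "az": 0, "hand": 1}, {"dx": 0, "dy": 0, "dz": -3, "ax": 0, "ay": 0, "az": 0, "hand": 1}, {"dx": 0, "dy": 0, "dz": -0.8, "ax": 0, "ay": 0, "az": 0, "hand": 1}, {"dx": 0, "dy": 0, "dz": 0, "ax": 0, "ay": 0, "az": 0, "hand": 1}]}}

```text
clock: 3.35
tcp_pos: [0.5038, -0.2146, 0.1125]
ee_rot: [0.908, 0.418, 0.002, -0.002]
wrist_force: [0.1, 0.8, 0.0]
grip_width: 0.009
```

>>> {"method": "carry_out", "body": {"moves": [{"dx": -0.15, "dy": -1.1, "dz": 0, "ax": 0, "ay": 0, "az": 0, "hand": 1}, {"dx": 0, "dy": 0, "dz": 0, "ax": 0, "ay": 0, "az": 0, "hand": 1}, {"dx": 0, "dy": 0, "dz": -0.7, "ax": 0, "ay": 0, "az": 0, "hand": 1}, {"dx": 0, "dy": 0, "dz": -0.7, "ax": 0, "ay": 0, "az": 0, "hand": 1}, {"dx": 0, "dy": 0, "dz": 0, "ax": 0, "ay": 0, "az": 0, "hand": 1}]}}

```text
clock: 3.85
tcp_pos: [0.5059, -0.2275, 0.1028]
ee_rot: [0.908, 0.419, 0.006, 0.0]
wrist_force: [-0.1, -0.1, -0.7]
grip_width: 0.002
```

>>> {"method": "carry_out", "body": {"moves": [{"dx": -0.3, "dy": 0.1, "dz": -0.5, "ax": 0, "ay": 0, "az": 0, "hand": 1}, {"dx": 0, "dy": 0, "dz": -0.5, "ax": 0, "ay": 0, "az": 0, "hand": 1}, {"dx": 0, "dy": 0, "dz": -0.5, "ax": 0, "ay": 0, "az": 0, "hand": 1}, {"dx": 0, "dy": 0, "dz": -0.4, "ax": 0, "ay": 0, "az": 0, "hand": 1}, {"dx": 0, "dy": 0, "dz": -0.2, "ax": 0, "ay": 0, "az": 0, "hand": 1}]}}

```text
clock: 4.35
tcp_pos: [0.5038, -0.2269, 0.082]
ee_rot: [0.908, 0.419, 0.007, 0.001]
wrist_force: [-6.3, 4.2, 31.6]
grip_width: 0.001
```

The 31.6 N upward at z = 0.082 shows the knob is on its stop. I release it and move back to look at the whole pad.

>>> {"method": "carry_out", "body": {"moves": [{"dx": 0, "dy": 0, "dz": 1.5, "ax": 0, "ay": 0, "az": 0, "hand": 1}, {"dx": 0, "dy": 0, "dz": 3, "ax": 0, "ay": 0, "az": 0, "hand": 1}, {"dx": -2, "dy": -2.3, "dz": 3.5, "ax": 0, "ay": 0, "az": 0, "hand": 1}, {"dx": -2, "dy": -2.3, "dz": 3.5, "ax": 0, "ay": 0, "az": 0, "hand": 1}, {"dx": -2, "dy": -2.3, "dz": 3.5, "ax": 0, "ay": 0, "az": 0, "hand": 1}, {"dx": -2, "dy": -2.3, "dz": 3.5, "ax": 0, "ay": 0, "az": 0, "hand": 1}, {"dx": -2, "dy": -2.3, "dz": 3.5, "ax": 0, "ay": 0, "az": 0, "hand": 1}, {"dx": -1.5, "dy": -1.6, "dz": 3.0, "ax": 0, "ay": 0, "az": 0, "hand": 1}, {"dx": 0, "dy": 0, "dz": 0, "ax": 0, "ay": 0, "az": 0, "hand": -1}, {"dx": 0, "dy": 0, "dz": 0, "ax": 0, "ay": 0, "az": 0, "hand": -1}, {"dx": 0, "dy": 0, "dz": 0, "ax": 0, "ay": 0, "az": 0, "hand": -1}]}}

```text
clock: 5.45
tcp_pos: [0.3819, -0.3595, 0.3365]
ee_rot: [0.907, 0.42, 0.005, -0.001]
wrist_force: [-0.4, 0.1, -0.4]
grip_width: 0.239
```

```bash
python3 - <<'E'
from h import *
o=get_obs(); im,d,P=cloud("wrist"); save(im,"w2"); np.savez("/tmp/w2",im=im,P=P)
print(o["tcp_pos"],jaw(o),R.from_quat(o["ee_rot"]).as_matrix()[:,2],o["joint_positions"],np.abs(o["joint_vel"]).max())
H=cv2.cvtColor(im,cv2.COLOR_RGB2HSV).astype(int)
red=((H[...,0]<8)|(H[...,0]>172))&(H[...,1]>150)&(H[...,2]>80)
x=rect("wrist",red&(P[...,2]>.06),.1,"knob",o); print("z",np.nanmedian(P[x[1]][:,2]))
blue=(H[...,0]>100)&(H[...,0]<125)&(H[...,1]>140)&(H[...,2]>60)
x=rect("wrist",blue,.038,"blue",o); print("z",np.nanpercentile(P[x[1]][:,2],[10,50,90]))
blk=cv2.morphologyEx(((H[...,2]<75)&~blue&(abs(P[...,2]-.044)<.01)).astype(np.uint8),cv2.MORPH_CLOSE,np.ones((7,7)))
x=rect("wrist",blk,.044,"pad",o); print("z",np.nanmedian(P[x[1].astype(bool)][:,2]))
im,d,P=cloud("top");H=cv2.cvtColor(im,cv2.COLOR_RGB2HSV).astype(int)
E
```

```text
[ 0.38187722 -0.35946233  0.33651328] -40.287519488909446 [ 0.00766699  0.00579538 -0.99995381] [-0.1696615   0.16513261  0.94010606  1.80679079 -0.1509394   1.23883808
  0.11008264] 0.0173903450252204
wrist knob 1495 c [ 0.5021 -0.2255] size [0.0426 0.0405] az 37.13 px [329.  41.] bb [309  18  41  48]
z 0.09931897184233307
wrist blue 2862 c [ 0.4294 -0.3126] size [0.159  0.0668] az 49.7 px [329. 152.] bb [302  89  54 131]
z [0.03638934 0.03764205 0.03906995]
wrist pad 4037 c [ 0.4294 -0.3117] size [0.1376 0.0437] az 49.84 px [328. 153.] bb [310  97  37 115]
z 0.04367809125173647
```

View pics/w2.png

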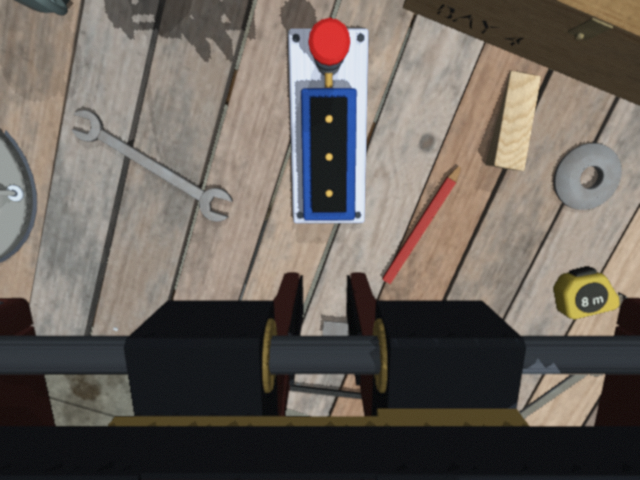

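The pad centre is at (0.4294, -0.3117) with azimuth 49.8°. The knob has sprung back to z = 0.099. Now I go to view the off-cut.

>>> {"method": "carry_out", "body": {"moves": [{"dx": 2.5, "dy": 3, "dz": 0, "ax": -0.006, "ay": 0.0075, "az": 0.07, "hand": -1}, {"dx": 2.5, "dy": 4, "dz": 0, "ax": 0, "ay": 0, "az": 0.07, "hand": -1}, {"dx": 2, "dy": 4, "dz": 0, "ax": 0, "ay": 0, "az": 0.07, "hand": -1}, {"dx": 0, "dy": 4, "dz": 0, "ax": 0, "ay": 0, "az": 0.07, "hand": -1}, {"dx": 0, "dy": 4, "dz": 0, "ax": 0, "ay": 0, "az": 0.07, "hand": -1}, {"dx": 0, "dy": 4, "dz": 0, "ax": 0, "ay": 0, "az": 0.07, "hand": -1}, {"dx": 0, "dy": 4, "dz": 0, "ax": 0, "ay": 0, "az": 0.07, "hand": -1}, {"dx": 0, "dy": 4, "dz": 0, "ax": 0, "ay": 0, "az": 0.07, "hand": -1}, {"dx": 0, "dy": 4, "dz": 0, "ax": 0, "ay": 0, "az": 0.07, "hand": -1}, {"dx": 0, "dy": 4, "dz": 0, "ax": 0, "ay": 0, "az": 0.07, "hand": -1}, {"dx": 0, "dy": 2, "dz": 0, "ax": 0, "ay": 0, "az": 0.06, "hand": -1}, {"dx": 0, "dy": 0, "dz": 0, "ax": 0, "ay": 0, "az": 0, "hand": -1}]}}

```text
clock: 6.75
tcp_pos: [0.4474, 0.0778, 0.3242]
ee_rot: [0.668, 0.744, -0.012, -0.001]
wrist_force: [-0.2, -0.7, -0.6]
grip_width: 1.0
```

```bash
cat > oc.py <<'E'
from h import *
import sys
o=get_obs(); im,d,P=cloud("wrist"); save(im,sys.argv[1])
print(o["tcp_pos"],jaw(o),R.from_quat(o["ee_rot"]).as_matrix()[:,2],o["joint_positions"].round(3),np.abs(o["joint_vel"]).max())
m=(P[...,2]>.036)&(P[...,2]<.056)&(np.hypot(P[...,0]-.43,P[...,1]-.16)<.085)
m=cv2.morphologyEx(m.astype(np.uint8),cv2.MORPH_OPEN,np.ones((3,3)))
x=rect("wrist",m,.045,"offcut",o); print("z",np.nanmedian(P[x[1]][:,2]))
p=P[x[1]];p=p[~np.isnan(p).any(1)]; print("plane",np.linalg.lstsq(np.c_[p[:,:2],np.ones(len(p))],p[:,2],rcond=None)[0])
E
python3 oc.py w3
```

```text
[0.44744514 0.0777821  0.32424596] 6.1050903980738935 [-0.01788105 -0.01577263 -0.99971571] [-0.78   0.005  0.472  1.933  0.008  1.227 -0.204] 0.026664427001077448
wrist offcut 4645 c [0.4335 0.1652] size [0.0448 0.1394] az 93.49 px [325. 128.] bb [305  67  43 125]
z 0.04470628285836625
plane [-0.00020193  0.00099978  0.04460711]
```

View pics/w3.png

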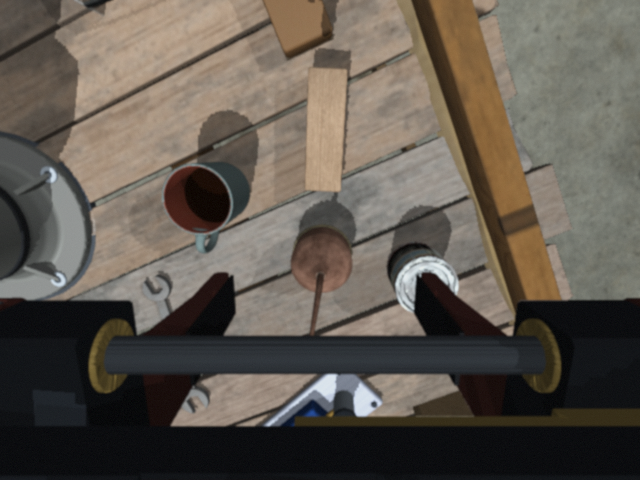

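The wrist view shows the off-cut at (325,128) with size 44.8 x 139.4 mm at z = 0.0447, as it should be. I line up above it, go part way down and check the clearance to the rail.

>>> {"method": "carry_out", "body": {"moves": [{"dx": -0.4, "dy": 3, "dz": 0, "ax": 0.016, "ay": -0.018, "az": -0.045, "hand": -1}, {"dx": -0.5, "dy": 3, "dz": 0, "ax": 0, "ay": 0, "az": 0, "hand": -1}, {"dx": -0.5, "dy": 2.5, "dz": 0, "ax": 0, "ay": 0, "az": 0, "hand": -1}, {"dx": 0, "dy": 0, "dz": -4, "ax": 0, "ay": 0, "az": 0, "hand": -1}, {"dx": 0, "dy": 0, "dz": -4, "ax": 0, "ay": 0, "az": 0, "hand": -1}, {"dx": 0, "dy": 0, "dz": -4, "ax": 0, "ay": 0, "az": 0, "hand": -1}, {"dx": 0, "dy": 0, "dz": -4, "ax": 0, "ay": 0, "az": 0, "hand": -1}, {"dx": 0, "dy": 0, "dz": -1, "ax": 0, "ay": 0, "az": 0, "hand": -1}, {"dx": 0, "dy": 0, "dz": 0, "ax": 0, "ay": 0, "az": 0, "hand": -1}]}}

```text
clock: 7.7
tcp_pos: [0.4385, 0.1448, 0.15]
ee_rot: [0.7, 0.714, 0.0, 0.003]
wrist_force: [0.5, 0.5, 0.3]
grip_width: 1.001
```

```bash
python3 - <<'E'
from h import *
o=get_obs(); print(o["tcp_pos"],jaw(o),R.from_quat(o["ee_rot"]).as_matrix()[:,2],o["joint_positions"].round(3),np.abs(o["joint_vel"]).max())
P=np.load("/tmp/top.npz")["P"]
for a in np.arange(.30,.62,.04):
    m=(P[...,0]>a)&(P[...,0]<a+.04)&(P[...,1]>.09)&(P[...,1]<.24); print(round(a,2),np.nanmax(P[m][:,2]).round(3),end="; ")
E
```

```text
[0.43851601 0.14480971 0.1500276 ] 1.1066064256166854 [ 0.00478989 -0.0035136  -0.99998236] [-0.806  0.226  0.4    2.145 -0.116  0.788 -0.314] 0.01747913391092779
0.3 0.097; 0.34 0.008; 0.38 0.053; 0.42 0.053; 0.46 0.009; 0.5 0.009; 0.54 0.067; 0.58 0.07;
```

>>> {"method": "carry_out", "body": {"moves": [{"dx": -0.5, "dy": 2.0, "dz": 0, "ax": 0.0035, "ay": 0.005, "az": 0.042, "hand": -1}, {"dx": 0, "dy": 0, "dz": -3, "ax": 0, "ay": 0, "az": 0, "hand": -1}, {"dx": 0, "dy": 0, "dz": -3, "ax": 0, "ay": 0, "az": 0, "hand": -1}, {"dx": 0, "dy": 0, "dz": -2, "ax": 0, "ay": 0, "az": 0, "hand": -1}, {"dx": 0, "dy": 0, "dz": 0, "ax": 0, "ay": 0, "az": 0, "hand": -1}, {"dx": 0, "dy": 0, "dz": 0, "ax": 0, "ay": 0, "az": 0, "hand": -1}]}}

```text
clock: 8.3
tcp_pos: [0.4421, 0.1732, 0.0786]
ee_rot: [0.683, 0.731, 0.01, 0.001]
wrist_force: [0.5, -0.5, -0.1]
grip_width: 0.999
```

```bash
python3 - <<'E'
from h import *
o=get_obs(); print(o["tcp_pos"],jaw(o),R.from_quat(o["ee_rot"]).as_matrix()[:,2],o["joint_positions"].round(3),np.abs(o["joint_vel"]).max())
E
```

```text
[0.44209804 0.17323827 0.07863408] 3.8707096530011342 [ 0.01529627  0.01332768 -0.99979418] [-0.778  0.364  0.331  2.179 -0.213  0.608 -0.227] 0.011876536144925788
```

>>> {"method": "carry_out", "body": {"moves": [{"dx": -0.85, "dy": -0.8, "dz": 0, "ax": -0.0133, "ay": 0.0153, "az": -0.007, "hand": -1}, {"dx": 0, "dy": 0, "dz": 0, "ax": 0, "ay": 0, "az": 0, "hand": -1}, {"dx": 0, "dy": 0, "dz": -1, "ax": 0, "ay": 0, "az": 0, "hand": -1}, {"dx": 0, "dy": 0, "dz": -1, "ax": 0, "ay": 0, "az": 0, "hand": -1}, {"dx": 0, "dy": 0, "dz": 0, "ax": 0, "ay": 0, "az": 0, "hand": -1}]}}

```text
clock: 8.8
tcp_pos: [0.4358, 0.1671, 0.062]
ee_rot: [0.685, 0.728, 0.004, 0.001]
wrist_force: [-1.1, -0.0, -0.6]
grip_width: 0.997
```

```bash
cat > st.py <<'E'
from h import *
o=get_obs(); print(o["clock"],o["tcp_pos"].round(4),jaw(o).round(2),R.from_quat(o["ee_rot"]).as_matrix()[:,2].round(4),o["joint_positions"].round(3),np.abs(o["joint_vel"]).max().round(3),o["wrist_force"].round(1))
E
python3 st.py
```

```text
8.8 [0.4358 0.1671 0.062 ] 3.52 [ 0.0059  0.0044 -1.    ] [-0.767  0.39   0.323  2.197 -0.225  0.577 -0.217] 0.012 [-1.1 -0.  -0.6]
```

>>> {"method": "carry_out", "body": {"moves": [{"dx": -0.25, "dy": -0.2, "dz": 0, "ax": -0.0045, "ay": 0.006, "az": 0, "hand": -1}, {"dx": 0, "dy": 0, "dz": -1.2, "ax": 0, "ay": 0, "az": 0, "hand": -1}, {"dx": 0, "dy": 0, "dz": -1.2, "ax": 0, "ay": 0, "az": 0, "hand": -1}, {"dx": 0, "dy": 0, "dz": -1.2, "ax": 0, "ay": 0, "az": 0, "hand": -1}, {"dx": 0, "dy": 0, "dz": -0.8, "ax": 0, "ay": 0, "az": 0, "hand": -1}, {"dx": 0, "dy": 0, "dz": 0, "ax": 0, "ay": 0, "az": 0, "hand": -1}]}}

```text
clock: 9.4
tcp_pos: [0.4323, 0.1643, 0.0128]
ee_rot: [0.685, 0.728, -0.002, -0.0]
wrist_force: [-0.0, 0.0, 0.8]
grip_width: 1.002
```

```bash
python3 st.py
```

```text
9.4 [0.4323 0.1643 0.0128] 3.51 [-0.0028 -0.0019 -1.    ] [-0.721  0.487  0.271  2.216 -0.278  0.473 -0.17 ] 0.005 [-0.   0.   0.8]
```

>>> {"method": "carry_out", "body": {"moves": [{"dx": 0.1, "dy": 0.1, "dz": 0, "ax": 0.002, "ay": -0.003, "az": 0, "hand": -1}, {"dx": 0, "dy": 0, "dz": 0, "ax": 0, "ay": 0, "az": 0, "hand": 1}, {"dx": 0, "dy": 0, "dz": 0, "ax": 0, "ay": 0, "az": 0, "hand": 1}, {"dx": 0, "dy": 0, "dz": 0, "ax": 0, "ay": 0, "az": 0, "hand": 1}, {"dx": 0, "dy": 0, "dz": 0, "ax": 0, "ay": 0, "az": 0, "hand": 1}, {"dx": 0, "dy": 0, "dz": 0, "ax": 0, "ay": 0, "az": 0, "hand": 1}, {"dx": 0, "dy": 0, "dz": 0, "ax": 0, "ay": 0, "az": 0, "hand": 1}, {"dx": 0, "dy": 0, "dz": 0, "ax": 0, "ay": 0, "az": 0, "hand": 1}], "squeeze": 35}}

```text
clock: 10.2
tcp_pos: [0.4341, 0.1657, 0.0137]
ee_rot: [0.685, 0.728, 0.001, 0.0]
wrist_force: [-0.8, -0.3, -1.7]
grip_width: 0.512
```

```bash
python3 st.py
```

```text
10.2 [0.4341 0.1657 0.0137] 3.49 [ 0.0019  0.0012 -1.    ] [-0.721  0.485  0.27   2.215 -0.279  0.47  -0.17 ] 0.004 [-0.8 -0.3 -1.7]
```

Gripped at 45 mm. I lift straight up.

>>> {"method": "carry_out", "body": {"moves": [{"dx": 0, "dy": 0, "dz": 1, "ax": 0, "ay": 0, "az": 0, "hand": 1}, {"dx": 0, "dy": 0, "dz": 2, "ax": 0, "ay": 0, "az": 0, "hand": 1}, {"dx": 0, "dy": 0, "dz": 2.8, "ax": 0, "ay": 0, "az": 0, "hand": 1}, {"dx": 0, "dy": 0, "dz": 2.8, "ax": 0, "ay": 0, "az": 0, "hand": 1}, {"dx": 0, "dy": 0, "dz": 2.8, "ax": 0, "ay": 0, "az": 0, "hand": 1}, {"dx": 0, "dy": 0, "dz": 2.8, "ax": 0, "ay": 0, "az": 0, "hand": 1}, {"dx": 0, "dy": 0, "dz": 2.8, "ax": 0, "ay": 0, "az": 0, "hand": 1}, {"dx": 0, "dy": 0, "dz": 2.8, "ax": 0, "ay": 0, "az": 0, "hand": 1}, {"dx": 0, "dy": 0, "dz": 2.8, "ax": 0, "ay": 0, "az": 0, "hand": 1}, {"dx": 0, "dy": 0, "dz": 2.8, "ax": 0, "ay": 0, "az": 0, "hand": 1}, {"dx": 0, "dy": 0, "dz": 2.8, "ax": 0, "ay": 0, "az": 0, "hand": 1}, {"dx": 0, "dy": 0, "dz": 2, "ax": 0, "ay": 0, "az": 0, "hand": 1}]}}

```text
clock: 11.4
tcp_pos: [0.4274, 0.1595, 0.3304]
ee_rot: [0.687, 0.727, -0.003, -0.001]
wrist_force: [0.1, 1.3, -0.8]
grip_width: 0.511
```

```bash
python3 st.py
```

```text
11.4 [0.4274 0.1595 0.3304] 3.24 [-0.0052 -0.0025 -1.    ] [-9.020e-01 -3.000e-03  4.120e-01  1.926e+00  1.000e-03  1.225e+00
 -4.330e-01] 0.481 [ 0.1  1.3 -0.8]
```

>>> {"method": "carry_out", "body": {"moves": [{"dx": 1, "dy": -2, "dz": 0, "ax": 0, "ay": 0, "az": -0.05, "hand": 1}, {"dx": 2, "dy": -3, "dz": 0, "ax": 0, "ay": 0, "az": -0.06, "hand": 1}, {"dx": 2, "dy": -4, "dz": 0, "ax": 0, "ay": 0, "az": -0.06, "hand": 1}, {"dx": 1, "dy": -4, "dz": 0, "ax": 0, "ay": 0, "az": -0.06, "hand": 1}, {"dx": 0, "dy": -4, "dz": 0, "ax": 0, "ay": 0, "az": -0.07, "hand": 1}, {"dx": 0, "dy": -4, "dz": 0, "ax": 0, "ay": 0, "az": -0.07, "hand": 1}, {"dx": 0, "dy": -4, "dz": 0, "ax": 0, "ay": 0, "az": -0.07, "hand": 1}, {"dx": 0, "dy": -4, "dz": 0, "ax": 0, "ay": 0, "az": -0.07, "hand": 1}, {"dx": -1, "dy": -4, "dz": 0, "ax": 0, "ay": 0, "az": -0.07, "hand": 1}, {"dx": -2, "dy": -4, "dz": 0, "ax": 0, "ay": 0, "az": -0.07, "hand": 1}, {"dx": -2, "dy": -3, "dz": 0, "ax": 0, "ay": 0, "az": -0.06, "hand": 1}, {"dx": 0, "dy": 0, "dz": 0, "ax": 0, "ay": 0, "az": 0, "hand": 1}]}}

```text
clock: 12.6
tcp_pos: [0.4243, -0.2694, 0.3301]
ee_rot: [0.908, 0.418, -0.004, -0.001]
wrist_force: [-0.4, 0.2, -1.2]
grip_width: 0.506
```

```bash
python3 st.py
```

```text
12.6 [ 0.4243 -0.2694  0.3301] -40.59 [-0.0083 -0.001  -1.    ] [-0.361  0.109  0.888  1.854 -0.084  1.226 -0.155] 0.047 [-0.4  0.2 -1.2]
```

>>> {"method": "carry_out", "body": {"moves": [{"dx": 0.3, "dy": -2.1, "dz": 0, "ax": 0.001, "ay": -0.008, "az": 0.007, "hand": 1}, {"dx": 0.2, "dy": -2.1, "dz": 0, "ax": 0, "ay": 0, "az": 0, "hand": 1}, {"dx": 0, "dy": 0, "dz": -2, "ax": 0, "ay": 0, "az": 0, "hand": 1}, {"dx": 0, "dy": 0, "dz": -3, "ax": 0, "ay": 0, "az": 0, "hand": 1}, {"dx": 0, "dy": 0, "dz": -3, "ax": 0, "ay": 0, "az": 0, "hand": 1}, {"dx": 0, "dy": 0, "dz": -3, "ax": 0, "ay": 0, "az": 0, "hand": 1}, {"dx": 0, "dy": 0, "dz": -3, "ax": 0, "ay": 0, "az": 0, "hand": 1}, {"dx": 0, "dy": 0, "dz": -2, "ax": 0, "ay": 0, "az": 0, "hand": 1}, {"dx": 0, "dy": 0, "dz": 0, "ax": 0, "ay": 0, "az": 0, "hand": 1}, {"dx": 0, "dy": 0, "dz": 0, "ax": 0, "ay": 0, "az": 0, "hand": 1}]}}

```text
clock: 13.6
tcp_pos: [0.4203, -0.3153, 0.162]
ee_rot: [0.91, 0.415, -0.002, -0.003]
wrist_force: [-0.1, -1.0, -1.5]
grip_width: 0.509
```

```bash
python3 st.py; python3 - <<'E'
from h import *
a=cloud("wrist")[0]; b=cloud("scene")[0]; np.save("/tmp/w4",a); save(a,"w4"); save(b[200:440,240:560].repeat(2,0).repeat(2,1),"s4")
E
```

```text
13.6 [ 0.4203 -0.3153  0.162 ] -40.97 [-0.0061  0.0033 -1.    ] [-0.117  0.397  0.813  2.007 -0.367  0.895  0.178] 0.016 [-0.1 -1.  -1.5]
```

View pics/w4.png

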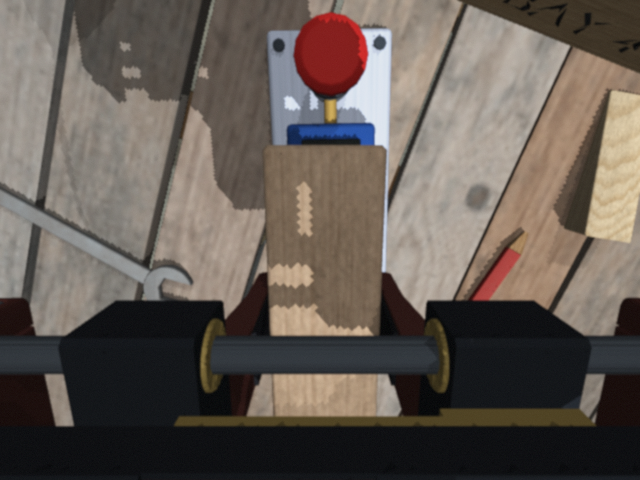

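View pics/s4.png

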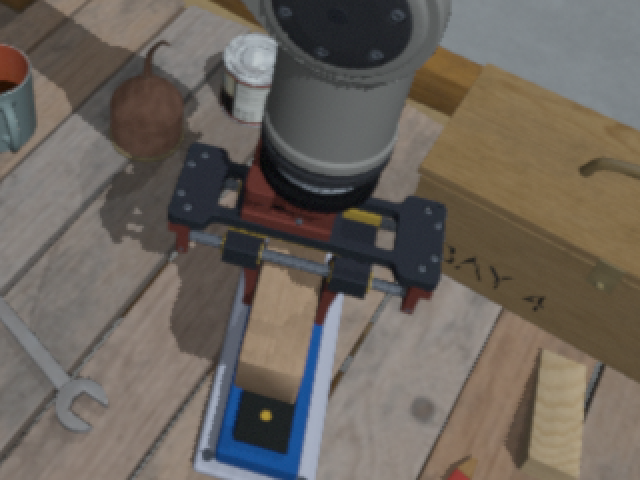

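The wrist view shows the off-cut's far end at (266..385, 147), with the blue block and the knob (331,53) beyond it. From its corners I work out where the off-cut sits in the hand.

```bash
python3 - <<'E'
from h import *
o=get_obs(); im,d,P=cloud("wrist"); T=R.from_quat(o["ee_rot"]).as_matrix(); p0=np.array(o["tcp_pos"])
m=((abs(P[...,2]-.193)<.012)); m[290:]=0
m=cv2.morphologyEx(m.astype(np.uint8),cv2.MORPH_OPEN,np.ones((5,5)))
k,l,s,c=cv2.connectedComponentsWithStats(m);i=1+np.argmax(s[1:,4]);m=l==i;print(s[i])
Q=(P[m]-p0)@T; Q=Q[~np.isnan(Q).any(1)]
print("top z tool",np.median(Q[:,2]),"plane tool",np.linalg.lstsq(np.c_[Q[:,:2],np.ones(len(Q))],Q[:,2],rcond=None)[0])
h=p0[2]-.0137+.045
rows=[]
for v in range(165,260,5):
    u=np.where(m[v])[0]; w=(rays("wrist",np.array([[u.min()-.5,v],[u.max()+.5,v]],float),h,o)-p0)@T; rows.append([w[0,0],w[0,1],w[1,1]])
rows=np.array(rows); 
for j in(1,2): print("edge",np.polyfit(rows[:,0],rows[:,j],1))
us=range(280,375,5); w=(rays("wrist",np.array([[u,np.where(m[:,u])[0].min()-.5] for u in us],float),h,o)-p0)@T
print("end x",w[:,0].mean(),"slope",np.polyfit(w[:,1],w[:,0],1)[0])
E
```

```text
[  263   145   124   145 17146]
top z tool -0.030896995220417157 plane tool [ 0.00285339  0.00174807 -0.03100282]
edge [ 0.00091114 -0.0221485 ]
edge [-0.00550279  0.02235526]
end x 0.0698051646871709 slope -0.001121505876923257
```

The off-cut sits centred in the hand (offset under 0.5 mm, under 0.3°), so the TCP goes over the pad centre at z of about 0.068 with jaw azimuth -40.2°.

>>> {"method": "carry_out", "body": {"moves": [{"dx": 0.9, "dy": 0.35, "dz": 0, "ax": -0.003, "ay": -0.006, "az": 0.013, "hand": 1}, {"dx": 0, "dy": 0, "dz": 0, "ax": 0, "ay": 0, "az": 0, "hand": 1}, {"dx": 0, "dy": 0, "dz": -1.5, "ax": 0, "ay": 0, "az": 0, "hand": 1}, {"dx": 0, "dy": 0, "dz": -1.5, "ax": 0, "ay": 0, "az": 0, "hand": 1}, {"dx": 0, "dy": 0, "dz": -1.5, "ax": 0, "ay": 0, "az": 0, "hand": 1}, {"dx": 0, "dy": 0, "dz": -1, "ax": 0, "ay": 0, "az": 0, "hand": 1}, {"dx": 0, "dy": 0, "dz": 0, "ax": 0, "ay": 0, "az": 0, "hand": 1}, {"dx": 0, "dy": 0, "dz": 0, "ax": 0, "ay": 0, "az": 0, "hand": 1}]}}

```text
clock: 14.55
tcp_pos: [0.4335, -0.3117, 0.1062]
ee_rot: [0.906, 0.423, 0.003, 0.003]
wrist_force: [-0.2, 0.4, -0.5]
grip_width: 0.512
```

```bash
python3 st.py
```

```text
14.55 [ 0.4335 -0.3117  0.1062] -39.98 [ 0.0087 -0.0022 -1.    ] [-0.058  0.483  0.731  2.039 -0.463  0.777  0.254] 0.011 [-0.2  0.4 -0.5]
```

>>> {"method": "carry_out", "body": {"moves": [{"dx": -0.4, "dy": 0, "dz": 0, "ax": 0.002, "ay": 0.0085, "az": -0.004, "hand": 1}, {"dx": 0, "dy": 0, "dz": 0, "ax": 0, "ay": 0, "az": 0, "hand": 1}, {"dx": 0, "dy": 0, "dz": -1, "ax": 0, "ay": 0, "az": 0, "hand": 1}, {"dx": 0, "dy": 0, "dz": -1, "ax": 0, "ay": 0, "az": 0, "hand": 1}, {"dx": 0, "dy": 0, "dz": -0.8, "ax": 0, "ay": 0, "az": 0, "hand": 1}, {"dx": 0, "dy": 0, "dz": 0, "ax": 0, "ay": 0, "az": 0, "hand": 1}, {"dx": 0, "dy": 0, "dz": 0, "ax": 0, "ay": 0, "az": 0, "hand": 1}]}}

```text
clock: 15.25
tcp_pos: [0.4299, -0.3122, 0.0768]
ee_rot: [0.907, 0.421, 0.001, 0.001]
wrist_force: [-0.3, -0.0, -1.2]
grip_width: 0.51
```

```bash
python3 st.py
```

```text
15.25 [ 0.4299 -0.3122  0.0768] -40.22 [ 1.5e-03 -8.0e-04 -1.0e+00] [-0.022  0.528  0.692  2.056 -0.505  0.727  0.288] 0.012 [-0.3 -0.  -1.2]
```

>>> {"method": "carry_out", "body": {"moves": [{"dx": -0.05, "dy": 0.05, "dz": -0.4, "ax": 0.001, "ay": 0.0015, "az": 0, "hand": 1}, {"dx": 0, "dy": 0, "dz": -0.4, "ax": 0, "ay": 0, "az": 0, "hand": 1}, {"dx": 0, "dy": 0, "dz": 0, "ax": 0, "ay": 0, "az": 0, "hand": 1}, {"dx": 0, "dy": 0, "dz": 0, "ax": 0, "ay": 0, "az": 0, "hand": 1}, {"dx": 0, "dy": 0, "dz": 0, "ax": 0, "ay": 0, "az": 0, "hand": 1}]}}

```text
clock: 15.75
tcp_pos: [0.4296, -0.3118, 0.0684]
ee_rot: [0.907, 0.421, 0.0, 0.0]
wrist_force: [1.3, 0.1, -0.1]
grip_width: 0.51
```

```bash
python3 st.py; python3 - <<'E'
from h import *
o=get_obs(); w,_,P=cloud("wrist"); b,_,S=cloud("scene"); t,_,Tp=cloud("top"); np.savez("/tmp/e",w=w,b=b)
save(np.vstack([w[:300],cv2.resize(b[260:460,300:500],(640,640))[100:400]]),"f1")
H=cv2.cvtColor(w,cv2.COLOR_RGB2HSV).astype(int)
red=((H[...,0]<8)|(H[...,0]>172))&(H[...,1]>150)&(H[...,2]>80)
x=rect("wrist",red&(P[...,2]>.06)&(P[...,2]<.12),.1,"knob",o); print("z",np.nanmedian(P[x[1]][:,2]))
T=R.from_quat(o["ee_rot"]).as_matrix(); print("knob in tool",T.T@(np.r_[x[0][0],.1]-o["tcp_pos"]))
def roi(P,x0,x1,y0,y1,z0,z1): return (P[...,0]>x0)&(P[...,0]<x1)&(P[...,1]>y0)&(P[...,1]<y1)&(P[...,2]>z0)&(P[...,2]<z1)
for n,a in(("top",Tp),("top-before",np.load("/tmp/top.npz")["P"])):
    print(n)
    rect("top",roi(a,.3,.46,.21,.4,.026,.06),.034,"sanding");rect("top",roi(a,.38,.5,-.1,.06,.03,.22),.06,"oil")
    rect("top",roi(a,.5,.65,-.06,.06,.07,.1),.078,"tin");rect("top",roi(a,.2,.36,0,.16,.03,.3),.08,"mug")
E
```

```text
15.75 [ 0.4296 -0.3118  0.0684] -40.22 [ 4.e-04 -0.e+00 -1.e+00] [-0.012  0.541  0.679  2.06  -0.518  0.712  0.298] 0.003 [ 1.3  0.1 -0.1]
wrist knob 8070 c [ 0.496  -0.2334] size [0.0238 0.0422] az 139.73 px [324.  33.] bb [259   0 131  81]
z 0.09930277111171504
knob in tool [ 1.02761160e-01 -2.52997462e-05 -3.16197141e-02]
top
top sanding 1164 c [0.374  0.3113] size [0.0637 0.1152] az 119.0 px [199. 286.] bb [174 265  51  43]
top oil 167 c [0.4648 0.022 ] size [0.0207 0.067 ] az 130.39 px [315. 248.] bb [307 240  22  20]
top tin 670 c [ 0.5754 -0.0023] size [0.0745 0.077 ] az 179.58 px [325. 202.] bb [310 187  31  31]
top mug 216 c [0.2987 0.1036] size [0.0748 0.0251] az 2.23 px [281. 316.] bb [276 299  12  33]
top-before
top sanding 1170 c [0.3742 0.3115] size [0.0632 0.115 ] az 119.0 px [199. 286.] bb [174 265  52  43]
top oil 858 c [ 0.4394 -0.0054] size [0.0986 0.0803] az 74.06 px [324. 256.] bb [307 240  44  33]
top tin 660 c [ 0.5754 -0.0022] size [0.0744 0.077 ] az 179.17 px [325. 202.] bb [310 187  31  31]
top mug 1016 c [0.2937 0.0682] size [0.1013 0.0808] az 56.21 px [294. 315.] bb [276 298  47  35]
```

View pics/f1.png

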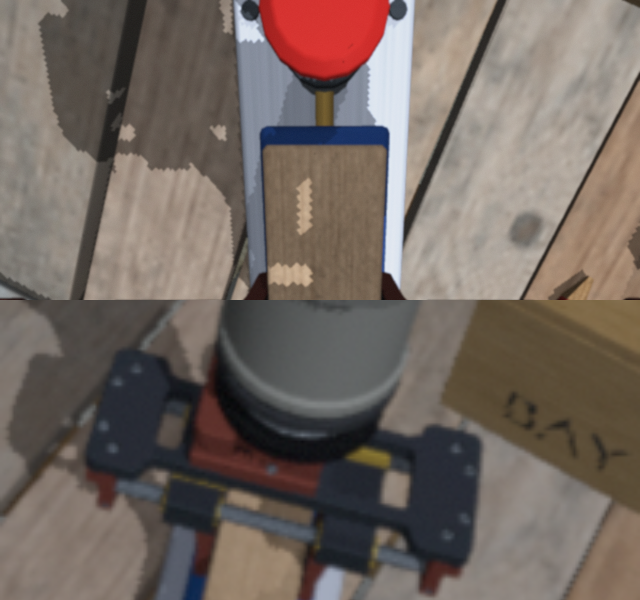

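```bash
python3 - <<'E'
from h import *
o=get_obs(); w=np.load("/tmp/e.npz")["w"]; T=R.from_quat(o["ee_rot"]).as_matrix()
H=cv2.cvtColor(w,cv2.COLOR_RGB2HSV).astype(int); blue=(H[...,0]>100)&(H[...,0]<125)&(H[...,1]>140)
e=lambda u,v,h:((rays("wrist",np.array([[u,v]],float),h,o)-o["tcp_pos"])@T)[0].round(4)
v=np.where(blue[100:200,300])[0]+100; v2=np.where(blue[100:200,350])[0]+100; print(v.min(),v.max(),v2.min(),v2.max())
for u in(300,350):
    v=np.where(blue[100:200,u])[0].min()+100-.5; print("blue end",e(u,v,.038),"offcut end",e(u,np.where(blue[100:200,u])[0].max()+100.5,.0995))
u=np.where(blue[138])[0]; print("blue sides",e(u.min()-.5,138,.038),e(u.max()+.5,138,.038))
E
python3 st.py
```

```text
127 143 127 143
blue end [ 0.0804 -0.0125  0.0304] offcut end [ 0.0702 -0.0086 -0.0311]
blue end [0.0804 0.0133 0.0304] offcut end [ 0.0701  0.0092 -0.0311]
blue sides [ 0.0747 -0.0331  0.0304] [0.0746 0.0328 0.0305]
15.9 [ 0.4297 -0.3119  0.0684] -40.22 [ 5.e-04 -1.e-04 -1.e+00] [-0.012  0.541  0.679  2.06  -0.518  0.712  0.298] 0.001 [-0.1  0.8 -1.8]
```

```bash
python3 -c "from plant import close_job;print(close_job())"
```

```text
the job is handed in; nothing more can be done
None
```

The pump is primed and the off-cut is being held level about 10.7 mm above the pad. I handed the job in at 15.9 s of the 54 s allowed.

- **Pump:** I pushed the knob with closed fingers until it hit its stop (tool tip at z = 0.082 m, 31.6 N upward). After release it read 99 mm high again, so it had sprung back.
- **Off-cut:** I gripped it across its 45 mm width with a 35 N squeeze, lifted it straight up and carried it over with its underside about 0.31 m above the bench.
- **Final position:** The arm was still.
  - **Centring:** along the length and across, the off-cut is within about 1 mm of the pad centre.
  - **Alignment:** it is within about 0.5° of the pad.
  - **Level:** the tool is upright to within 0.05°.
- **Other things:** The sanding block and the tin measured the same before and after. In the last top view the arm hid most of the oil can and the mug. Their visible edges had not moved more than a pixel.
- **Disagreement:** The fixed cameras placed the pad and off-cut up to about 7 mm apart from each other. I relied on the close wrist view, where the sizes came out right to about 2 mm.

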